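Show a microscope objective to the lens viewer

ROBOT

A 6-joint arm with a two-finger parallel gripper is mounted at the origin on the work surface. World frame = base frame: x ahead of the robot, y to its left, z up, the work surface at z = 0. Lengths are in m, angles in degrees, forces in N, time in s.
With the tool pointing down it reaches from about 0.325 to 0.775 m from the base axis. Payload 5.5 kg.
Tool frame: the origin (TCP) lies at the centre of the arm's flange, where the gripper is bolted on; the fingertips stand 182 mm ahead of it and the grasp point (between the pads) lies 163 mm ahead of it; z points along the fingers, y is the direction in which the jaws open and shut (so a half turn about z gives the same grasp; the last joint's range is limited). The gripper opens to 88 mm and grips with 3 to 60 N. Pads are 20 mm wide; open, the fingers measure 115 mm over their backs; the gripper's body (75 mm by 178 mm) begins 61 mm behind the grasp point.
Start: joints at [-75.499, 5.22, 70.514, -0, 104.267, -3.249], TCP at [0.183, -0.571, 0.405] pointing down, gripper open.
Joint ranges: [-164.24, 164.24], [-49.07, 125.15], [9.68, 141.18], [-86.29, 266.29], [3.28, 154.24], [-151.56, 151.56]. Speed limits (degrees/s): [147.25, 147.25, 172.46, 180, 180, 180].

INTERFACE

Orientations are given as [roll, pitch, yaw] about the fixed x, y, z axes, in that order (R = Rz(yaw) Ry(pitch) Rx(roll)).
In Python, from station import r gives the robot as it stands. The module is installed in compiled form; this text tells all that it offers. Calls block until the motion is done:
- r.reach(position, orientation): joint-space move of the TCP to a pose.
- r.servo_line(position, rotation=None, speed=0.15): straight line of the TCP; rotation=None keeps the orientation; speed is the mean speed in m/s.
- r.move_joints(angles): joint-space move.
- r.let_go() and r.grab(squeeze=None): open the fingers fully, or close them until they stop; squeeze is the grip in N (None keeps the last).
- r.wait(seconds).
- r.inverse_kinematics(position, orientation): joint angles nearest the present ones, or None.
- r.sense(): the state.
- r.snapshot(name): name is "scene" or "side" or "wrist"; returns a dict with "frame" (480x640x3 uint8, red, green, blue), "fx", "fy", "cx", "cy" (pixels), "dist_coeffs" ([k1, k2, p1, p2, k3] as OpenCV has them; the pictures are not rectified), "R" (3x3) and "t" (3): a world point X has camera coordinates R X + t. Camera axes: x right, y down, z forward; pixel columns grow to the right and rows downward; lengths in m; the calibration is good to about 2 mm. A picture is of the moment at which its call begins. There is no depth.
A pose or a line that the arm cannot do raises r.IKError and nothing moves.
- r.hand_in(): hands the job in, once; it reports no verdict.
The state is a dict: "clock": time; "joints": joint angles; "joint_vel": joint speeds; "joint_torque": joint torques, N m; "tcp_pos": TCP position; "orientation": TCP orientation; "contact_force": force on the tool from outside, world axes, zero at the start; "torque": the same for the moment, N m; "opening": finger opening in m.
Only numpy, scipy, OpenCV 4.12 (cv2) and the standard library are available. Lean on these libraries where they do the work, as an engineer would, in place of code of your own. Each camera call takes 0.05 s, during which the arm holds its last target.

TASK

Lift the clear dust cover of the objective case gently back onto its stop and leave it open. Then draw the yellow-capped objective out of its well, tip it over and hold it up in front of the lit round window of the lens viewer: its lens end looking squarely into the middle of the window from about 7 cm off, without touching the viewer. Finish while still holding it there, still, for the picture to be taken; leave the other two objectives and the bottle alone.

Things in the scene. Friction and masses are not known exactly. Their poses are not given: they have to be found in the camera images.
- case: Dark grey plastic block 130 (x) x 270 (y) x 45 mm high, fixed to the bench. Origin: centre of its underside; z up, x towards its hinge side (away from the robot), y along its length. In its top are three round wells 34 mm wide and 32 mm deep (floor 13 mm above the bench), at x = -10 mm and y = -75, 0 and +75 mm; one objective stands in each. The case is fixed but its place and yaw differ from start to start, and it may be on the robot's left or right.
- cover (a joint): Angle of the clear dust cover, rad: 0 = shut, 1.7 = leaning back on its stop. A stiff hinge: it stays where it is left; it takes about 3 N at the handle. It often starts slightly ajar. It is a clear box-shaped hood, 130 x 270 mm, 62 mm high, walls 4 mm, with thin black edging, open below, hinged along the far (+x) top edge of the case. Swing it slowly, above all over the last 10 degrees: under 1.2 rad/s there.
- cover_hinge (a point): Middle of the cover's hinge axis: at x = +65, y = 0, z = 45 mm in the case frame. The axis lies along the case's y.
- cover_handle (a point): Middle of the cover's handle, a black round bar 10 mm thick and 110 mm long, along the case's y, on two stems 35 mm in front of the hood's front wall. With the cover shut it is 165 mm from the hinge axis towards the robot and 20 mm above it (65 mm above the bench); opening carries it up and back about the hinge, to 41 mm beyond the hinge axis and 206 mm above the bench on the stop.
- yellow: The objective to show: aluminium cylinder 30 mm across and 80 mm long with a dark grip band and a yellow cap and ring, about 0.18 kg. Origin: centre of its lens end (a 22 mm wide nose, glass in the end face); its z axis runs from the lens to the cap. It stands lens down on the floor of its well with 48 mm standing out above the block. The colours' order in the wells differs from start to start.
- yellow_cap (a point): Centre of the yellow cap's end face, 80 mm from the lens end along the objective's z axis.
- blue: Same objective with a blue cap; must stay in its well. Origin at its lens end.
- green: Same objective with a green cap; must stay in its well. Origin at its lens end.
- station: Foot of the lens viewer: white slab 130 (x) x 120 (y) x 22 mm fixed to the bench, with a black post on it that carries the viewer. Origin: underside, 10 mm in from the edge nearest the robot; z up, x away from the robot. Its place and yaw differ from start to start.
- viewer: The viewer's barrel, white, 72 mm across, 57 mm long, carried by the station. Origin: middle of its round window (46 mm bright disc in a black ring), 95 mm above the bench and 50 mm along the station's x. Its z axis points out of the window: up and back towards the robot, 0.7 rad (40 degrees) off the vertical; y is the station's y. The objective is to be held on this axis, its z axis along the window's, lens 30 to 120 mm off.
- bottle: Closed amber bottle, 44 mm across, 100 mm high, standing on the far side of the bench. Leave it alone. Origin: centre of its underside.
Things that resemble listed ones, but are neither listed nor needed, are in the scene too. Of the things like the station, leave any that is orange; of the rest the larger one is meant.

How it is judged:
By the outcome, as a careful person would: the job done as asked, in the order asked, and still so for the second after the job is handed in, while the arm keeps its last pose, push and grip.
It also fails if it takes over 54 s, if anything falls off the work surface, if the arm or the gripper's body presses on something with over 40 N, if the wrist force passes 120 N, or if a joint passes its speed limit or range.

## Working session

There is one attempt and no reset: what is moved stays moved. The work goes in short steps, each a Python script; the robot and the scene stay as the last script left them, time stands still between calls to the robot, and variables do not carry over. Pictures are saved under pics/ and viewed, and the job is handed in when it is done.

```bash
mkdir -p pics; ls; cat > h.py <<'E'
import numpy as np, cv2
from station import r
def snap(n,f):
    s=r.snapshot(n); cv2.imwrite('pics/'+f,cv2.cvtColor(s['frame'],cv2.COLOR_RGB2BGR)); 
    import pickle; pickle.dump(s,open('pics/'+f[:-4]+'.pkl','wb')); return s
def load(f):
    import pickle; return pickle.load(open('pics/'+f+'.pkl','rb'))
def KD(s): return np.array([[s['fx'],0,s['cx']],[0,s['fy'],s['cy']],[0,0,1.]]),np.array(s['dist_coeffs'],float)
def ray(s,uv):
    K,D=KD(s); p=cv2.undistortPoints(np.array([[uv]],float),K,D)[0,0]
    R=np.array(s['R']);t=np.array(s['t']); return -R.T@t, R.T@np.array([p[0],p[1],1.])
def onz(s,uv,z):
    o,d=ray(s,uv); return o+d*(z-o[2])/d[2]
def tri(obs):
    A=np.zeros((3,3));b=np.zeros(3)
    for s,uv in obs:
        o,d=ray(s,uv); d=d/np.linalg.norm(d); P=np.eye(3)-np.outer(d,d); A+=P;b+=P@o
    x=np.linalg.solve(A,b)
    return x,[np.linalg.norm(np.array(proj(s,x))-uv) for s,uv in obs]
def proj(s,X):
    K,D=KD(s); R=np.array(s['R']);t=np.array(s['t'],float)
    return cv2.projectPoints(np.array([X],float),cv2.Rodrigues(R)[0],t,K,D)[0][0,0]
E
python3 - <<'E'
from h import *
for n in ('scene','side','wrist'):
    s=snap(n,n+'0.png'); o=-np.array(s['R']).T@np.array(s['t']); print(n,o.round(3),s['fx'],np.array(s['R'])[2].round(2))
st=r.sense(); print(st)
E
```

```text
pics
scene [ 1.227 -0.222  1.163] 540.5564119422695 [-0.52  0.15 -0.84]
side [0.487 0.664 0.893] 462.5792739453529 [ 0.1  -0.65 -0.75]
wrist [ 0.255 -0.549  0.385] 370.3496845827718 [-0.26 -0.08 -0.96]
{'clock': 0.15, 'joints': array([-7.54966744e+01,  5.25235434e+00,  7.05640858e+01, -2.71985811e-03,
        1.04268171e+02, -3.24966473e+00]), 'joint_vel': array([ 0.03595199, -0.15038204, -0.2293788 , -0.0808336 , -0.02059718,
       -0.0066858 ]), 'joint_torque': array([ 2.22519273e-03, -4.47046030e+01, -4.06908596e+01,  6.99795317e-02,
        2.74700951e-02, -1.11390609e-04]), 'tcp_pos': array([ 0.18294026, -0.57147577,  0.40379444]), 'orientation': array([-1.79915376e+02, -2.16361663e-03,  1.77523203e+01]), 'contact_force': array([ 0.5377227 ,  0.61365791, -0.47861815]), 'torque': array([-0.00969741, -0.01070685, -0.04692135]), 'opening': 0.08764019347828032}
```

View pics/scene0.png

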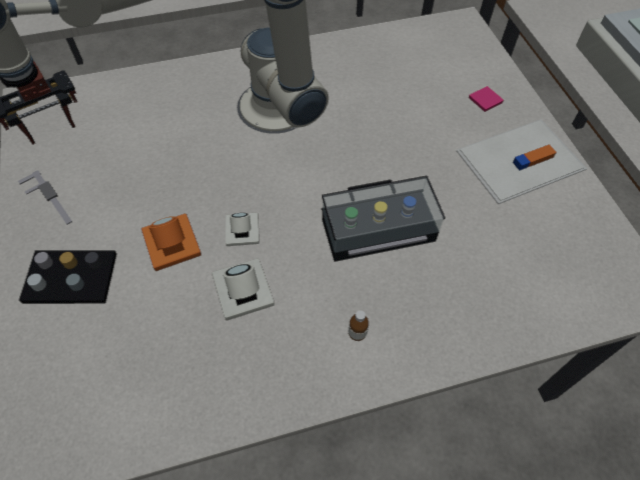

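View pics/side0.png

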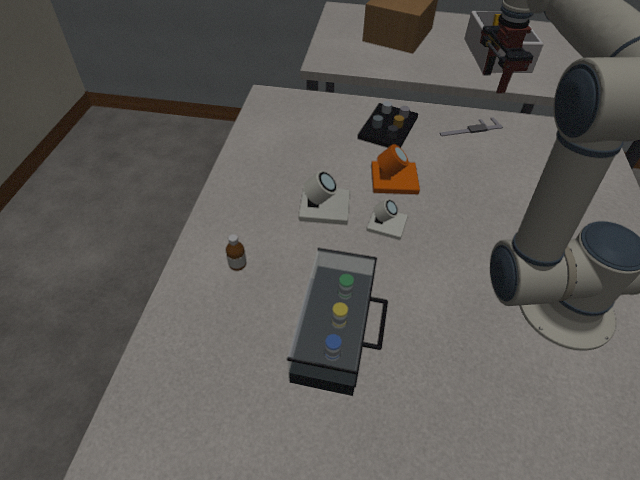

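View pics/wrist0.png

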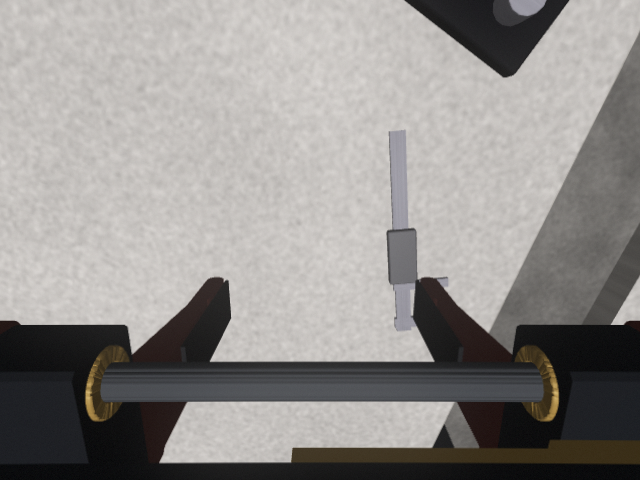

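Candidates in the scene view:
- **Viewer:** orange (170,238), which the task says to leave; small white (241,225); large white (242,285). I choose the large white one.
- **Objective:** yellow cap in the case (381,208), or the ochre piece on the black tray (68,260), which is a decoy. I choose the one in the case.
- **Cover:** the only one is on the case at (380,215).

Next I'll check these in close crops.

```bash
python3 - <<'E'
import cv2,numpy as np
a=cv2.imread('pics/scene0.png');b=cv2.imread('pics/side0.png')
def c(im,x,y,w,h,f): return cv2.resize(im[y:y+h,x:x+w],None,fx=f,fy=f,interpolation=cv2.INTER_CUBIC)
cv2.imwrite('pics/c1.png',c(a,305,165,155,105,5)); cv2.imwrite('pics/c2.png',c(b,270,235,130,165,3.6))
cv2.imwrite('pics/c3.png',np.hstack([c(a,200,200,90,120,4.4),c(b,285,155,90,120,4.4)]))
E
```

```text
(no output)
```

View pics/c1.png

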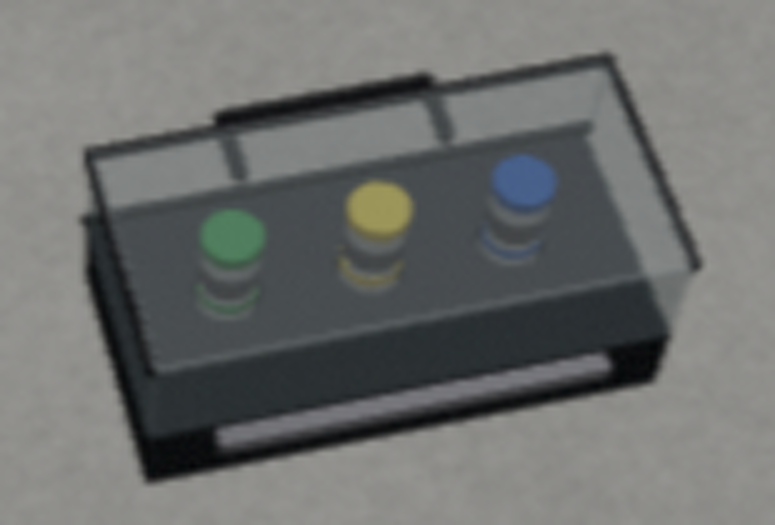

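View pics/c2.png

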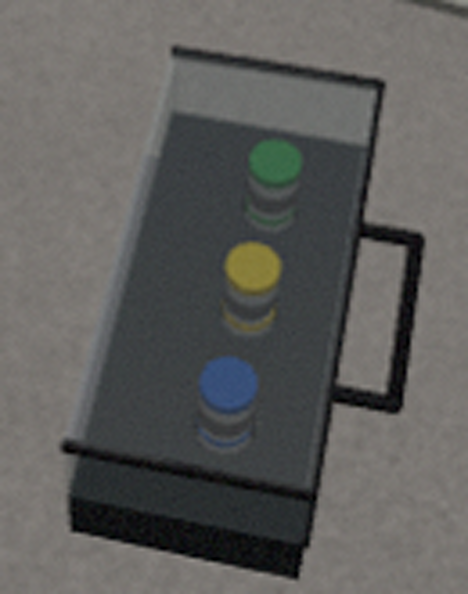

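View pics/c3.png

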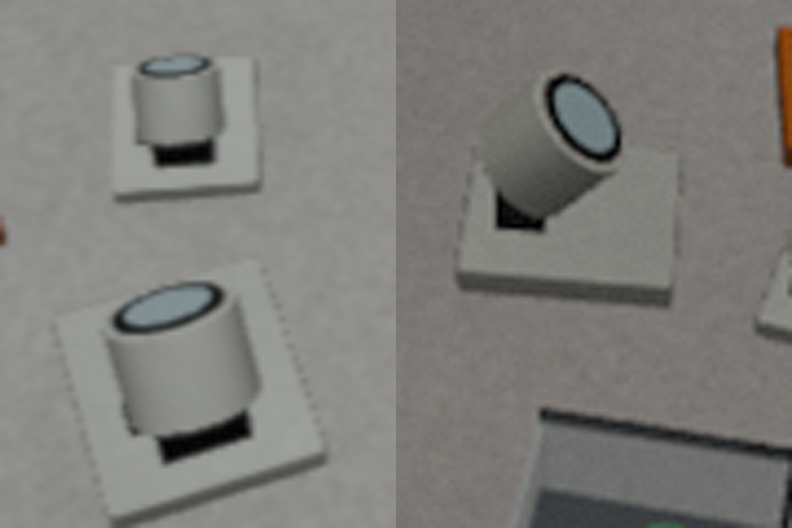

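```bash
cat > m.py <<'E'
from h import *
a=load('scene0');b=load('side0')
def blob(s,lo,hi,box,smin=70):
    hsv=cv2.cvtColor(s['frame'],cv2.COLOR_RGB2HSV); m=cv2.inRange(hsv,(lo,smin,60),(hi,255,255))
    x,y,w,h=box; k=np.zeros_like(m);k[y:y+h,x:x+w]=m[y:y+h,x:x+w]
    n,l,st,c=cv2.connectedComponentsWithStats(k); i=1+np.argmax(st[1:,4]); return c[i],st[i]
P={}
for nm,lo,hi in (('yellow',20,35),('blue',105,130),('green',45,90)):
    ca,sa=blob(a,lo,hi,(305,165,155,105)); cb,sb=blob(b,lo,hi,(270,235,130,165))
    print(nm,ca.round(1),sa,cb.round(1),sb,'planes',onz(a,ca,.093).round(4),onz(b,cb,.093).round(4)); P[nm],e=tri([(a,ca),(b,cb)]); print(P[nm].round(4),np.round(e,2))
d=P['blue']-P['green']; print('yaw',np.degrees(np.arctan2(d[1],d[0]))-90, np.linalg.norm(d), (P['blue']+P['green'])/2)
# handle ends, crops
h=[(a,(305+222/5,165+118/5)),(a,(305+430/5,165+80/5)),(b,(270+415/3.6,235+238/3.6)),(b,(270+395/3.6,235+404/3.6))]
for i,(p,q) in enumerate(((h[0],h[2]),(h[1],h[3]))): x,e=tri([p,q]); print('handle',x.round(4),np.round(e,2))
# window
for off in ((a,(200,200)),(b,(285,155))): pass
def win(s,box):
    x,y,w,h=box; f=s['frame'][y:y+h,x:x+w]; hsv=cv2.cvtColor(f,cv2.COLOR_RGB2HSV)
    m=((f[...,2].astype(int)-f[...,0])>12)&(f[...,2]>110); 
    n,l,st,c=cv2.connectedComponentsWithStats(m.astype(np.uint8)); i=1+np.argmax(st[1:,4]); print(st[i]); return c[i]+[x,y]
wa=win(a,(222,258,40,20)); wb=win(b,(315,165,30,30)); W,e=tri([(a,wa),(b,wb)]); print('win',wa,wb,W.round(4),np.round(e,2)); print(onz(a,wa,.095),onz(b,wb,.095))
# slab top corners z=.022: scene crop left half, /4.4
for s,o,pts in ((a,(200,200),[(57,322),(258,260),(327,455),(112,518)]),(b,(285,155),[(480-396,145),(679-396,152),(672-396,292),(459-396,273)])):
    q=np.array([onz(s,(o[0]+x/4.4,o[1]+y/4.4),.022) for x,y in pts]); print(q[:,:2].round(4)); print([round(float(np.linalg.norm(q[i]-q[i-1])),4) for i in range(4)],[round(float(np.degrees(np.arctan2(*(q[i]-q[i-1])[1::-1]))),1) for i in range(4)])
E
python3 m.py
```

```text
yellow [380.5 206.6] [375 201  12  12 114] [339.9 309.1] [332 302  16  15 187] planes [0.5122 0.151  0.093 ] [0.5104 0.153  0.093 ]
[0.5105 0.1517 0.0907] [0.06 0.07]
blue [409.3 201.1] [403 196  14  12 124] [333.  341.4] [325 334  17  16 216] planes [0.5156 0.2253 0.093 ] [0.5138 0.2275 0.093 ]
[0.514  0.2263 0.0907] [0.03 0.03]
green [351.1 212. ] [345 207  13  11 113] [346.  279.8] [339 274  15  13 157] planes [0.5084 0.0764 0.093 ] [0.5072 0.078  0.093 ]
[0.5072 0.0768 0.0913] [0.03 0.03]
yaw -2.56893032454046 0.1496220882227447 [0.51059879 0.15153142 0.09099604]
handle [0.4194 0.1014 0.0685] [0.33 0.39]
handle [0.4236 0.2124 0.0688] [0.75 0.99]
[  7   7  19   9 105]
[  7  10  12  14 117]
win [237.72380952 269.02857143] [327.41025641 181.39316239] [ 0.5924 -0.221   0.0948] [0.04 0.03]
[ 0.59242582 -0.22103903  0.095     ] [ 0.59240861 -0.22068908  0.095     ]
[[ 0.5443 -0.2807]
 [ 0.5353 -0.1661]
 [ 0.6629 -0.157 ]
 [ 0.668  -0.2735]]
[0.124, 0.115, 0.128, 0.1166] [-176.6, 94.5, 4.0, -87.5]
[[ 0.6613 -0.2631]
 [ 0.5376 -0.2796]
 [ 0.5274 -0.1593]
 [ 0.6533 -0.1518]]
[0.1116, 0.1248, 0.1207, 0.1261] [-85.9, -172.4, 94.8, 3.4]
```

Both crops agree: the cover is nearly shut with its handle bar towards the robot, yellow is in the middle well, and the large white viewer is the target. Next I'll plan the cover arc and check IK.

```bash
cat > g.py <<'E'
from h import *
from scipy.spatial.transform import Rotation as Ro
psi=np.radians(-2.6); cx=np.array([np.cos(psi),np.sin(psi),0]); cy=np.array([-np.sin(psi),np.cos(psi),0]); ez=np.array([0,0,1.])
Y=np.array([.5107,.1516,0]); C=Y+.010*cx; H=C+.065*cx+.045*ez
def rpy(x,z): 
    y=np.cross(z,x); return Ro.from_matrix(np.c_[x,y,z]).as_euler('xyz',degrees=True)
R0=np.hypot(165,20)/1000; A0=np.arctan2(20,165)
def barpt(th): a=A0+th; return H-R0*np.cos(a)*cx+R0*np.sin(a)*ez
def hook(th,beta,off=.016,past=.014,sg=1,dy=0.):
    b=np.radians(beta); n=np.sin(b)*cx+np.cos(b)*ez; z=np.cos(b)*cx-np.sin(b)*ez
    tip=barpt(th)+dy*cy-off*n+past*z
    return tip-.182*z, rpy(sg*n,z)
E
python3 - <<'E'
from g import *
print(H,barpt(0),barpt(1.7))
for sg in (1,-1):
  for th,be in ((0,35),(0,45),(0,55),(0.0,65),(.5,60),(1,70),(1.4,85),(1.7,90)):
    p,o=hook(th,be,sg=sg); q=r.inverse_kinematics(p,o); print(sg,th,be,p.round(3),None if q is None else np.round(q,1))
for yw in (-30,30,150,-150):
    a=np.radians(yw); x=np.cos(a)*cx+np.sin(a)*cy; q=r.inverse_kinematics(Y+[0,0,.072+.163],rpy(x,-ez)); print(yw,None if q is None else np.round(q,1))
W=np.array([.5924,-.221,.095]); s=np.radians(4.5); sx=np.array([np.cos(s),np.sin(s),0]); wz=-np.sin(.7)*sx+np.cos(.7)*ez
sy=np.cross(ez,sx); u=np.cross(sy,wz)
for yw in (-30,30,0,60,-60,90,-90):
    a=np.radians(yw); x=np.cos(a)*-np.cross(wz,sy)*-1+np.sin(a)*sy; x-=wz*(x@wz); x/=np.linalg.norm(x)
    q=r.inverse_kinematics(W+wz*(.07+.059+.163),rpy(x,-wz)); print('fin',yw,x.round(2),None if q is None else np.round(q,1))
E
```

```text
[0.58562279 0.14819778 0.045     ] [0.42079265 0.15568267 0.065     ] [0.62667313 0.14633369 0.2060478 ]
1 0 35 [0.274 0.162 0.148] None
1 0 45 [0.291 0.162 0.172] None
1 0 55 [0.311 0.161 0.193] None
1 0.0 65 [0.335 0.16  0.21 ] [ 25.3 -43.  130.  -12.1  71.  119.6]
1 0.5 60 [0.353 0.159 0.279] [ 24.9 -43.  123.7 -14.   72.7 118.5]
1 1 70 [0.441 0.155 0.347] [ 17.6 -24.3 103.7  -6.9  81.8 110. ]
1 1.4 85 [0.547 0.15  0.377] [ 12.3  -2.3  81.   -1.3  96.4 104.7]
1 1.7 90 [0.611 0.147 0.374] [ 10.4   9.4  69.1  -0.  101.5 103. ]
-1 0 35 [0.274 0.162 0.148] None
-1 0 45 [0.291 0.162 0.172] None
-1 0 55 [0.311 0.161 0.193] None
-1 0.0 65 [0.335 0.16  0.21 ] [ 25.3 -43.  130.  -12.1  71.  -60.4]
-1 0.5 60 [0.353 0.159 0.279] [ 24.9 -43.  123.7 -14.   72.7 -61.5]
-1 1 70 [0.441 0.155 0.347] [ 17.6 -24.3 103.7  -6.9  81.8 -70. ]
-1 1.4 85 [0.547 0.15  0.377] [ 12.3  -2.3  81.   -1.3  96.4 -75.3]
-1 1.7 90 [0.611 0.147 0.374] [ 10.4   9.4  69.1   0.  101.5 -77. ]
-30 [ 12.9  -3.2  96.3  -0.   86.9 135.5]
30 [12.9 -3.2 96.3 -0.  86.9 75.5]
150 [ 12.9  -3.2  96.3   0.   86.9 -44.5]
-150 [  12.9   -3.2   96.3   -0.    86.9 -104.5]
fin -30 [-0.62 -0.55 -0.56] None
fin 30 [-0.7   0.45 -0.56] [ -44.5  -29.3  113.1   31.1   70.3 -112.8]
fin 0 [-0.76 -0.06 -0.64] [ -44.5  -29.3  113.1   31.1   70.3 -142.8]
fin 60 [-0.45  0.83 -0.32] [-44.5 -29.3 113.1  31.1  70.3 -82.8]
fin -60 [-0.31 -0.89 -0.32] None
fin 90 [-0.08  1.   -0.  ] [-44.5 -29.3 113.1  31.1  70.3 -52.8]
fin -90 [ 0.08 -1.   -0.  ] [-44.5 -29.3 113.1  31.1  70.3 127.2]
```

```bash
python3 - <<'E'
from g import *
for be,off,up in ((65,.035,.09),(70,.035,.09),(65,.03,0),(68,.03,0),(65,.015,0),(70,.03,0)):
    p,o=hook(0,be,off=off,past=.02); q=r.inverse_kinematics(p+up*ez,o); print(be,off,up,None if q is None else np.round(q,1))
r.reach([.55,-.22,.42],[180,0,30]); s=snap('wrist','w1.png'); print(r.sense()['clock'])
E
```

```text
65 0.035 0.09 [ 26.6 -46.3 124.  -12.1  80.4 118.9]
70 0.035 0.09 [ 24.4 -41.9 120.2  -9.   83.8 116.6]
65 0.03 0 [ 26.2 -44.6 132.  -12.5  70.8 120.6]
68 0.03 0 [ 24.9 -41.9 129.7 -10.4  72.7 118.9]
65 0.015 0 [ 25.  -42.1 130.  -12.   70.1 119.5]
70 0.03 0 [ 24.  -40.  128.1  -9.2  74.1 117.8]
2.0417
```

View pics/w1.png

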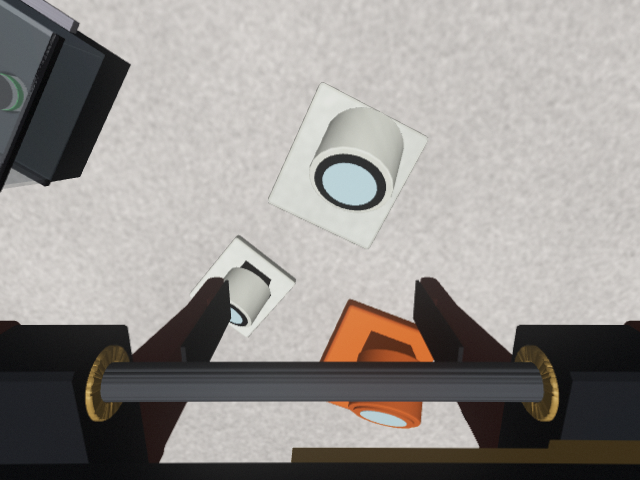

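The wrist view shows the large white station clearly, with slab corners at about (321,83), (427,137), (368,248) and (269,199) and the window at about (350,184).

```bash
cat > m2.py <<'E'
from h import *
s=load('w1');f=s['frame']
a=load('scene0');b=load('side0')
g=cv2.cvtColor(f,cv2.COLOR_RGB2GRAY)
c=np.array([(321,83),(427,137),(368,248),(269,199)],np.float32).reshape(-1,1,2)
c=cv2.cornerSubPix(g,c,(5,5),(-1,-1),(3,40,.01)).reshape(-1,2); print(c)
q=np.array([onz(s,p,.022) for p in c]); print(q[:,:2].round(4))
for i in range(4): d=q[(i+1)%4]-q[i]; print(np.linalg.norm(d).round(4),np.degrees(np.arctan2(d[1],d[0])).round(2))
f1=f[140:225,300:400].astype(int); m=((f1[...,2]-f1[...,0]>12)&(f1[...,2]>150)).astype(np.uint8)
cs,_=cv2.findContours(m,0,1); k=max(cs,key=cv2.contourArea)+[300,140]; e=cv2.fitEllipse(k); print(e)
wp=np.array(e[0]); print(onz(s,wp,.095))
print(tri([(s,wp),(a,(237.72,269.03)),(b,(327.41,181.39))]))
# yellow caps not seen. contour on tilted plane -> best-fit yaw: extents
E
python3 m2.py
```

```text
[[321.98227  81.81382]
 [424.93716 135.69954]
 [367.18893 248.71716]
 [267.32724 199.70247]]
[[ 0.6574 -0.1601]
 [ 0.6653 -0.2724]
 [ 0.5382 -0.2845]
 [ 0.5319 -0.1673]]
0.1125 -85.98
0.1277 -174.54
0.1174 93.1
0.1258 3.26
((349.1062316894531, 183.55938720703125), (39.304107666015625, 55.05927276611328), 108.83946990966797)
[ 0.59337003 -0.22267746  0.095     ]
(array([ 0.59272664, -0.22175463,  0.09459565]), [np.float64(1.3986386234008439), np.float64(0.37581683874018096), np.float64(0.18094088826292112)])
```

Station yaw is about 4.2° and the window is at (0.593, -0.2215, 0.095). All three views agree within about 1.5 mm. Next is the cover.

```bash
python3 - <<'E'
from g import *
r.grab(15)
p,o=hook(0,68,off=.035,past=.02); r.reach(p+.09*ez,o)
r.servo_line(p,speed=.1)
s=r.sense(); print(s['clock'],s['contact_force'].round(1),s['opening'],s['tcp_pos']-p)
snap('wrist','w2.png'); snap('scene','s2.png'); snap('side','d2.png')
import cv2,numpy as np
a=cv2.imread('pics/s2.png')[150:280,290:470];b=cv2.imread('pics/d2.png')[230:400,270:470]
cv2.imwrite('pics/c4.png',np.hstack([cv2.resize(a,(400,380)),cv2.resize(b,(400,380))]))
E
```

```text
6.0 [ 0.3 -0.3 -0.1] 0.0005587559566564105 [2.29877124e-04 9.55305858e-05 8.40277448e-04]
```

View pics/c4.png

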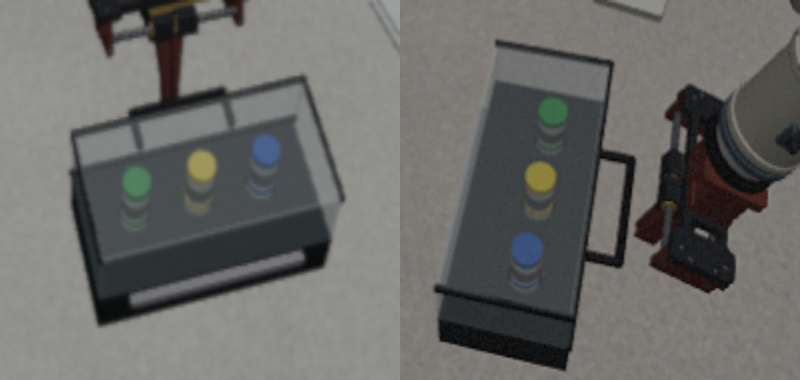

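View pics/w2.png

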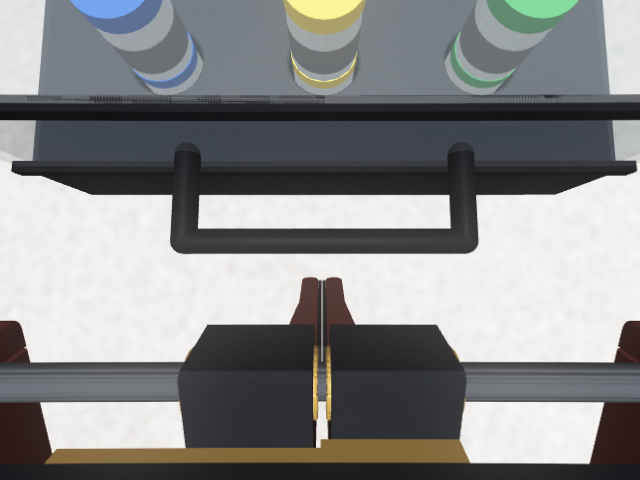

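The fingers sit just in front of the bar (row 241 of the wrist image) and are centred on it. I'll lift along the arc while watching the force.

```bash
python3 - <<'E'
from g import *
for th,be,sp in ((0,66,.06),(.15,64,.06),(.3,62,.07),(.5,60,.08),(.75,65,.1),(1.0,70,.1),(1.2,77,.1),(1.35,82,.08)):
    p,o=hook(th,be,off=.015,past=.02); r.servo_line(p,o,speed=sp); s=r.sense()
    print(th,round(s['clock'],2),s['contact_force'].round(1)); 
    if np.linalg.norm(s['contact_force'])>25: print('STOP'); break
snap('side','d3.png'); snap('wrist','w3.png')
E
```

```text
0 6.54 [-5.2  0.6  0. ]
0.15 7.05 [-1.2  1.2  0.2]
0.3 7.5 [0.2 0.7 0.4]
0.5 8.0 [-1.1 -0.2 -0.2]
0.75 8.7 [-0.4  0.3 -0.7]
1.0 9.41 [ 0.7 -0.3  0.6]
1.2 10.09 [ 0.4 -0.3  0.8]
1.35 10.73 [-0.8  0.2  0.2]
```

View pics/d3.png

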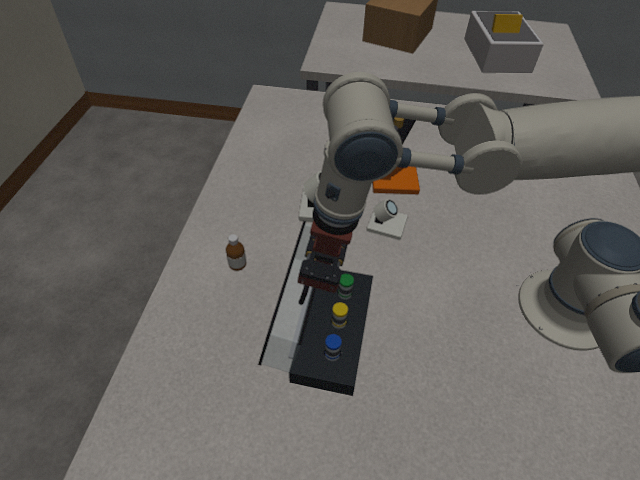

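View pics/w3.png

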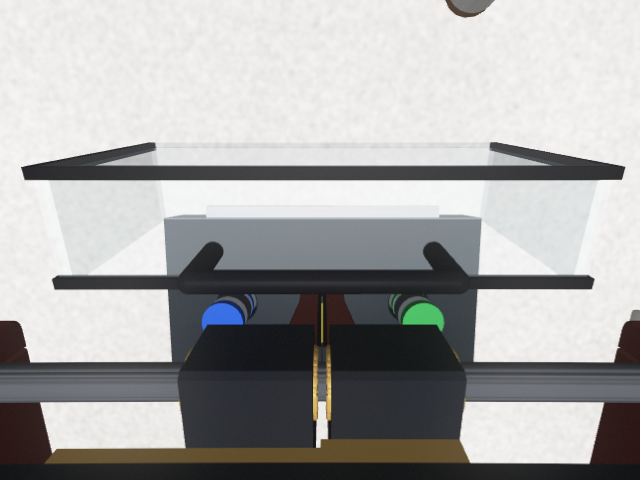

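The cover is following the fingers. Its bar is resting against them at row 283. I'll finish slowly, in small steps.

```bash
python3 - <<'E'
from g import *
for th,be,sp in ((1.5,86,.06),(1.6,88,.04),(1.65,89,.04),(1.68,90,.03),(1.70,90,.03),(1.71,90,.03),(1.72,90,.03),(1.73,90,.03),(1.74,90,.03),(1.75,90,.03)):
    p,o=hook(th,be,off=.015,past=.02); r.servo_line(p,o,speed=sp); s=r.sense()
    print(th,round(s['clock'],2),s['contact_force'].round(1)); 
    if s['contact_force'][0]<-7: print('STOP'); break
snap('side','d4.png'); snap('wrist','w4.png')
E
```

```text
1.5 11.58 [ 0.6 -0.5 -0.8]
1.6 12.28 [ 0.9  0.  -0.3]
1.65 12.71 [-0.  -0.1  0.1]
1.68 13.12 [0.3 0.7 0.2]
1.7 13.38 [-10.   -1.1   4.6]
STOP
```

View pics/w4.png

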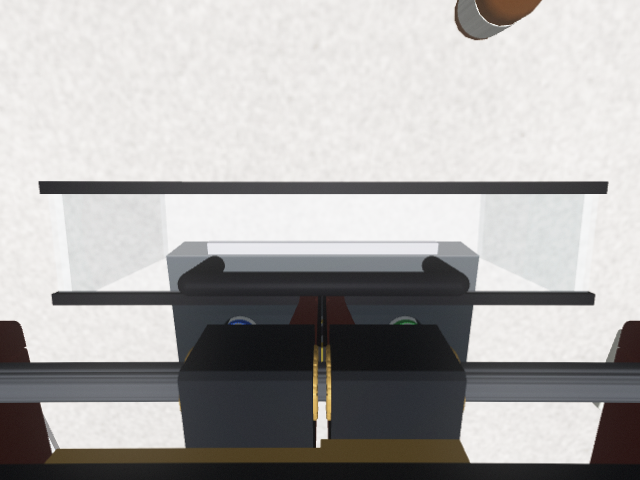

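The force rose to 10 N right at the expected stop angle of 1.70 rad, so the cover is on its stop. I'll back off, open the gripper and hover over yellow.

```bash
cat >> g.py <<'E'
def top(yw): a=np.radians(yw); return rpy(np.cos(a)*cx+np.sin(a)*cy,-ez)
E
python3 - <<'E'
from g import *
s=r.sense(); p=np.array(s['tcp_pos']); r.servo_line(p-.09*cx+.02*ez,speed=.2)
r.let_go()
r.reach(Y+(.072+.163+.12)*ez,top(150)); s=r.sense(); print(s['clock'],s['opening'],s['contact_force'].round(1),np.round(s['joints'],1))
snap('wrist','w5.png'); snap('side','d5.png')
E
```

```text
17.7 0.08787253476815492 [0.5 0.4 0.2] [ 12.9  -5.4  86.2   0.   99.3 -44.5]
```

View pics/w5.png

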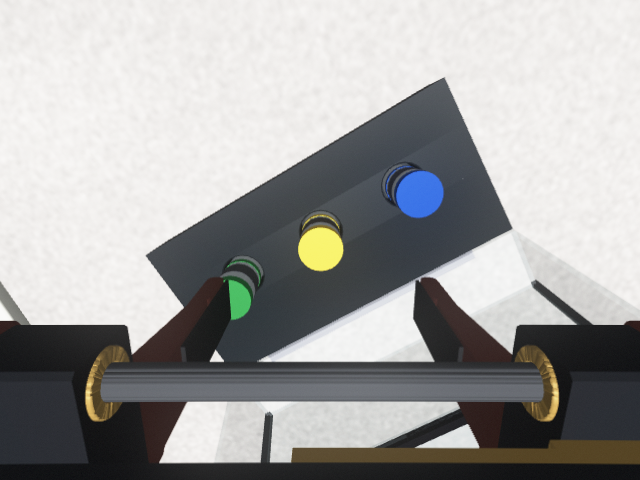

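View pics/d5.png

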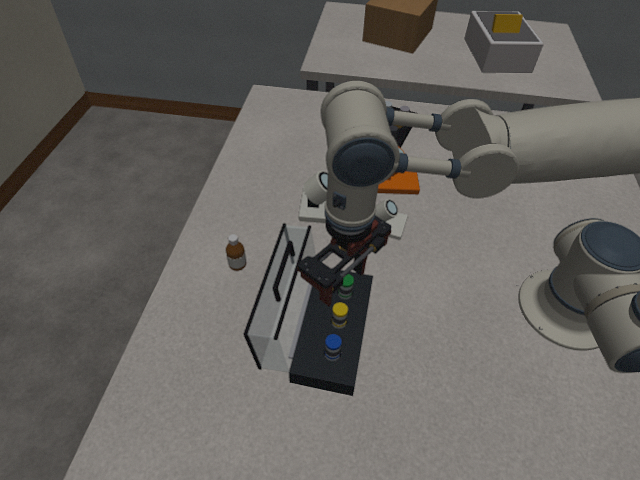

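The cover is open and stays there. Yellow shows at (321,250) and is clear between the jaws. I'll compute its refined position and then grasp it.

```bash
cat > m3.py <<'E'
from h import *
s=load('w5'); f=s['frame']; hsv=cv2.cvtColor(f,cv2.COLOR_RGB2HSV)
def c(lo,hi,vmin=200):
    m=cv2.inRange(hsv,(lo,80,vmin),(hi,255,255)); cs,_=cv2.findContours(m,0,1); k=max(cs,key=cv2.contourArea); e=cv2.minEnclosingCircle(k); return e
for n,lo,hi in (('y',22,35),('b',105,125)):
    e=c(lo,hi); print(n,e,onz(s,e[0],.093))
from g import Y; print(Y)
E
python3 m3.py
```

```text
y ((320.1623840332031, 248.5723419189453), 22.31125831604004) [0.51066408 0.15039904 0.093     ]
b ((419.276123046875, 193.723876953125), 23.81975746154785) [0.51411652 0.22574789 0.093     ]
[0.5107 0.1516 0.    ]
```

```bash
python3 - <<'E'
from g import *
G=np.array([.5107,.1509,0])
r.servo_line(G+(.072+.163+.03)*ez,speed=.2); print(r.sense()['contact_force'].round(1))
r.servo_line(G+(.072+.163)*ez,speed=.06); s=r.sense(); print(s['contact_force'].round(1))
r.grab(25); s=r.sense(); print(s['clock'],s['opening'],s['contact_force'].round(1))
if .026<s['opening']<.034:
    r.servo_line(G+(.072+.163+.05)*ez,speed=.06); print(r.sense()['contact_force'].round(1))
    r.servo_line(G+(.072+.163+.16)*ez,speed=.2)
    s=r.sense(); print(s['clock'],s['opening'],s['contact_force'].round(1)); snap('side','d6.png')
E
```

```text
[ 0.1 -0.2  0.6]
[0.4 0.4 0.4]
19.975 0.029046181269573302 [-0.1 -0.5 -0.5]
[-0.4 -0.1 -2.8]
21.6583 0.029324210765899576 [ 0.6  0.  -2.3]
```

View pics/d6.png

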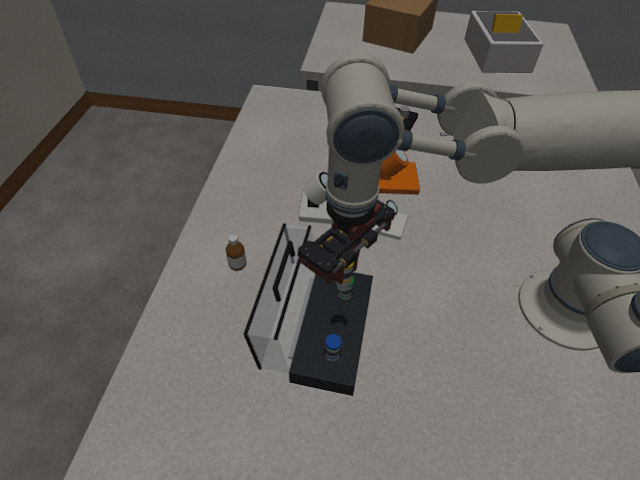

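```bash
cat >> g.py <<'E'
W=np.array([.5928,-.2217,.095]); ss=np.radians(4.2); sx=np.array([np.cos(ss),np.sin(ss),0]); sy=np.cross(ez,sx); wz=-np.sin(.7)*sx+np.cos(.7)*ez
up=np.cross(wz,sy)  # in-plane, -> points back-down/up
def fin(yw,d,L=.059):
    a=np.radians(yw); x=np.cos(a)*up+np.sin(a)*sy; return W+wz*(d+L+.163), rpy(x,-wz)
E
python3 - <<'E'
from g import *
print(up.round(2),wz.round(3))
for yw in (60,90,120):
  for d in (.15,.07):
    p,o=fin(yw,d); q=r.inverse_kinematics(p,o); print(yw,d,p.round(3),None if q is None else np.round(q,1))
p,o=fin(90,.14); r.reach(p,o); s=r.sense(); print(s['clock'],s['opening'],(s['tcp_pos']-p).round(4),s['contact_force'].round(1))
for n in('wrist','scene','side'): snap(n,n[0]+'7.png')
a=cv2.imread('pics/s7.png')[120:330,130:350];b=cv2.imread('pics/d7.png') if False else cv2.imread('pics/s7.png')
E
ls pics | grep 7
```

```text
[-0.76 -0.06 -0.64] [-0.642 -0.047  0.765]
60 0.15 [ 0.354 -0.239  0.38 ] [-50.7 -35.7 111.   32.3  80.5 -83.3]
60 0.07 [ 0.405 -0.235  0.318] [-44.3 -29.4 113.1  30.9  70.1 -82.4]
90 0.15 [ 0.354 -0.239  0.38 ] [-50.7 -35.7 111.   32.3  80.5 -53.3]
90 0.07 [ 0.405 -0.235  0.318] [-44.3 -29.4 113.1  30.9  70.1 -52.4]
120 0.15 [ 0.354 -0.239  0.38 ] [-50.7 -35.7 111.   32.3  80.5 -23.3]
120 0.07 [ 0.405 -0.235  0.318] [-44.3 -29.4 113.1  30.9  70.1 -22.4]
23.1417 0.029493346771761107 [ 0.0003  0.0004 -0.0002] [-0.4  0.  -1.9]
s7.pkl
s7.png
w7.pkl
w7.png
```

```bash
python3 - <<'E'
from g import *
snap('scene','scene8.png'); snap('side','side8.png')
a=cv2.imread('pics/scene8.png')[170:340,150:320];b=cv2.imread('pics/side8.png')[90:260,270:440]
cv2.imwrite('pics/c8.png',np.hstack([cv2.resize(a,(400,400)),cv2.resize(b,(400,400))]))
E
```

```text
(no output)
```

View pics/c8.png

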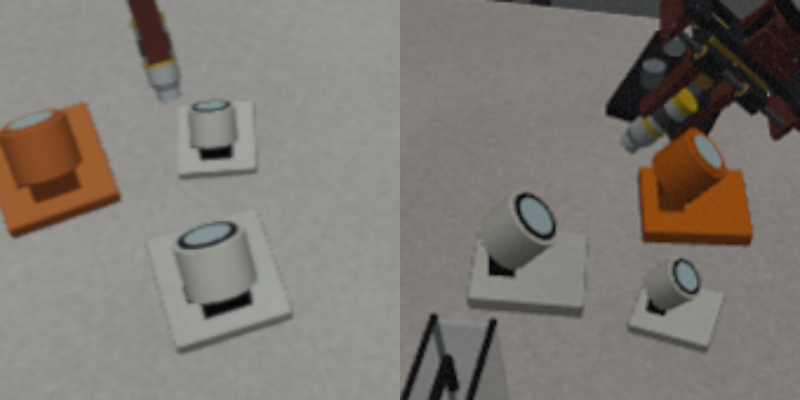

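View pics/w7.png

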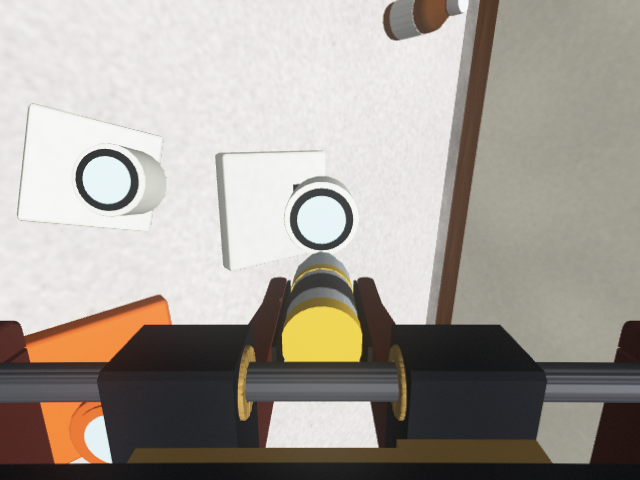

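```bash
python3 - <<'E'
from g import *
s=load('w7'); print(proj(s,W), proj(s,W+.1*wz)); b=load('side8');a=load('scene8')
o=-np.array(s['R']).T@np.array(s['t']); print('cam',o)
for uv in ((321,219),(107,181)):
    print(onz(s,uv,.095),onz(s,uv,.06))
st=r.sense(); print(st['tcp_pos'],st['orientation'], fin(90,.14))
for n,i in (('sc',a),('sd',b)): print(n,proj(i,W),proj(i,W+.14*wz),proj(i,W+.22*wz))
E
```

```text
[320.58242015 218.27150988] [319.98804194 249.5522098 ]
cam [ 0.36861778 -0.16316501  0.35760342]
[ 0.59336897 -0.22243604  0.095     ] [ 0.62332399 -0.23033573  0.06      ]
[ 0.41760045 -0.18671258  0.095     ] [ 0.4241289  -0.18985102  0.06      ]
[ 0.36076186 -0.2382671   0.37189597] [ 1.39907829e+02 -1.03637222e-02  9.43073493e+01] (array([ 0.36021948, -0.23877965,  0.37187287]), array([139.89295434,   0.        ,  94.2       ]))
sc [237.46974396 269.23474318] [220.63731418 211.18491619] [210.430342   175.99341135]
sd [327.31826144 181.11404131] [366.56809877 150.32061895] [391.78379391 130.55415812]
```

The window projects to (320.6,218.3) against (321,219) seen, and the lens tip falls where predicted in both outside views. Now I'll advance to 70 mm.

```bash
python3 - <<'E'
from g import *
p,o=fin(90,.07); r.servo_line(p+[.0002,-.0003,0],o,speed=.06); r.wait(.6); s=r.sense(); print(s['clock'],s['opening'],(s['tcp_pos']-p).round(4),s['contact_force'].round(1),np.abs(s['joint_vel']).max(),s['orientation'])
a=snap('scene','scene9.png'); b=snap('side','side9.png'); snap('wrist','w9.png')
for n,i in (('sc',a),('sd',b)): print(n,proj(i,W).round(1),proj(i,W+.07*wz).round(1),proj(i,W+.15*wz).round(1))
A=cv2.imread('pics/scene9.png')[190:320,180:310];B=cv2.imread('pics/side9.png')[110:240,290:420]
cv2.imwrite('pics/c9.png',np.hstack([cv2.resize(A,(400,400)),cv2.resize(B,(400,400))]))
E
```

```text
25.3083 0.029666914702322047 [ 0.0002 -0.0003  0.    ] [-0.   0.5 -2.4] 0.11211728837663892 [1.39891922e+02 2.24831293e-03 9.41967174e+01]
sc [237.5 269.2] [229.2 240.7] [219.4 206.9]
sd [327.3 181.1] [346.2 166.3] [369.6 147.9]
```

View pics/c9.png

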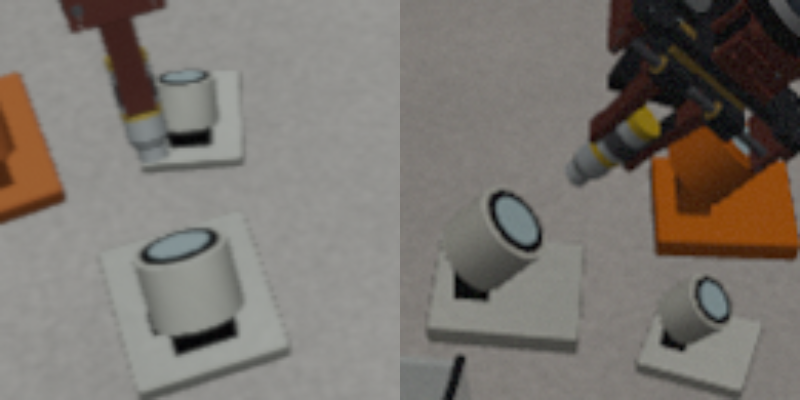

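View pics/side9.png

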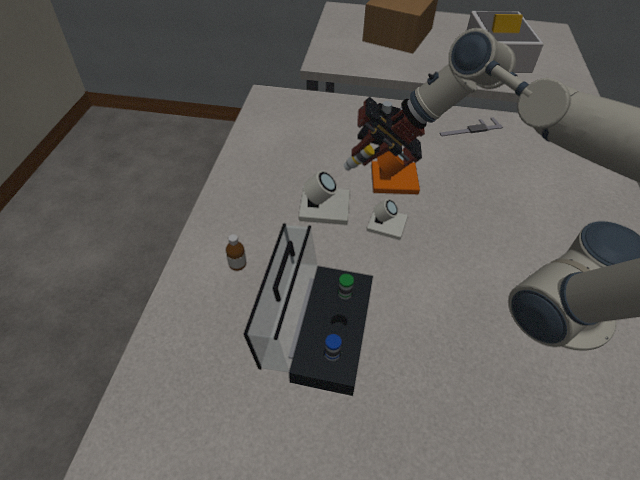

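View pics/w9.png

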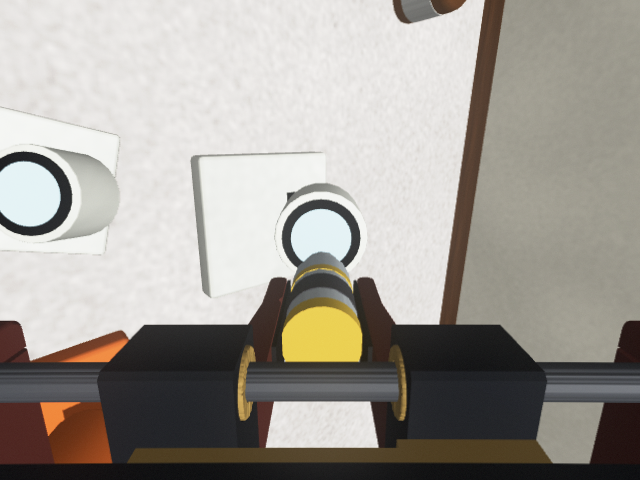

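The lens tip and cap sit within about 1–2 px of the planned axis in both views. The cover is open, blue and green are in their wells, the bottle hasn't moved and there is no contact force. Handing in.

```bash
python3 - <<'E'
from g import *
r.hand_in(); s=r.sense(); print(s['clock'],s['opening'],s['contact_force'].round(1))
E
```

```text
the job is handed in; nothing more can be done
the job is handed in; nothing more can be done
```

I finished the job and handed it in at about 25.5 s on the clock, with the arm still holding the yellow objective in front of the viewer. The hand-in gives no verdict, and I couldn't read the robot's state after it.

- **Cover:** I pushed it open with the closed fingers under its handle, at roughly 0.1–0.4 rad/s and slowest at the end. The force rose to about 10 N at 1.70 rad, its stop. It was still open in the last picture.
- **Objective:** I gripped yellow from above with 25 N, drew it straight up, and tipped it 40° onto the window axis of the large white viewer.
- **Last checks:** The lens is about 70 mm from the window. Its tip and the cap matched the planned axis to within about 2 px by eye in the scene and side views. The arm was still and the only force was the objective's weight, so nothing was touching the viewer. Blue and green were in their wells and the bottle hadn't moved.
- **Disagreements:** The cameras differed by about 1–1.5 mm on the window centre. Single-edge readings of the viewer's yaw ranged from about 3° to 5.5°, so I used the average, 4.2°. The objective could be off square by about a degree.

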